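# Load a steel wedge into a small blasting cabinet with a push stick

## Robot

A 6-joint arm with a two-finger parallel gripper is mounted at the origin on a cart in front of the work surface, level with it; the furniture and walls round the work are solid. World frame = base frame: x ahead of the robot, y to its left, z up, the work surface at z = 0. Lengths are in m, angles in rad, forces in N, time in s.
With the tool pointing down it reaches from about 0.425 to 0.95 m from the base axis. Payload 3.5 kg.
Tool frame: the origin (TCP) lies on the centre line of the jaws, within the pads' length; the fingertips stand 17 mm ahead of it and the grasp point (between the pads) lies 2 mm behind it; z points along the fingers, y is the line along which they close (so a half turn about z gives the same grasp; the last joint's range is limited). The gripper opens to 85 mm and grips with 20 to 120 N. Pads are 22 mm wide; open, the fingers measure 114 mm over their backs; the gripper's body (76 mm by 85 mm) begins 54 mm behind the grasp point. The pads swing forward as they close: fully open they stand 13 mm farther back than shut.
Start: joints at [1.062, 0.286, 1.577, -0, 1.279, -0.15], TCP at [0.237, 0.632, 0.248] pointing down, gripper open.
Joint ranges: [-2.77, 2.77], [-0.9, 2.22], [0.21, 2.48], [-1.53, 4.67], [0.24, 2.81], [-2.84, 2.84]. Speed limits (rad/s): [2.79, 2.79, 3.14, 3.14, 3.14, 3.14].

## Interface

Orientations are given as a unit quaternion [x, y, z, w].
In Python, from plant import ctrl gives the robot as it stands. The module is installed in compiled form; this text tells all that it offers.
- The arm moves only by the tool drive_tool, never from a script. Its argument "moves" is a list of rows, each a list of 3 entries, a list of its own where there are three numbers: the turn, a rotation vector about the tool's x, y, z in rad, then the shift along the tool's x, y, z in m, then the finger opening in m, from 0 to 0.0854. A call has 1 to 5 rows; each row shifts and turns the commanded pose from where the row before left it, along the tool's axes as they then stand; what a row does not reach is not made up. A row lasts 1/8 s, in which the tool goes at most 62.5 mm and 10.7 degrees, less where a joint would pass 70% of its speed; a pose out of reach is approached as far as the arm can. A call with a gripper value outside its range is refused whole. The fingers move at their own pace and stop on an object; "grip_force" is the grip in N (left out, the last holds). Time passes only in rows, so rows that do not move let the fingers close. It gives the time, the measured TCP pose, the force, the opening and the grip force at its end, in the units of the state.
- ctrl.get_state(): the state, without advancing time (a new reading comes with each control period).
- ctrl.read_camera(name): name is "side" or "top"; returns a dict with "image" (420x560x3 uint8, red, green, blue), "fx", "fy", "cx", "cy" (pixels), "R" (3x3) and "t" (3): a world point X has camera coordinates R X + t. Camera axes: x right, y down, z forward; pixel columns grow to the right and rows downward; lengths in m; the calibration is good to about 2 mm. A picture is of the moment at which its call begins. There is no depth.
- ctrl.sign_off(): hands the job in; it is judged then, once.
The state is a dict: "time": time; "qpos": joint angles; "dq": joint speeds; "joint_efforts": joint torques, N m; "eef_pos": TCP position; "tcp_rot": TCP orientation; "contact_force": force on the tool from outside, world axes, zero at the start; "wrist_torque": the same for the moment, N m; "opening": opening from 0.0 (shut) to 1.0 (fully open); "finger_force": force on a finger pad.
Only numpy, scipy, OpenCV 4.12 (cv2) and the standard library are available. Lean on these libraries where they do the work, as an engineer would, in place of code of your own. Each camera call takes 0.05 s, during which the arm holds its last target. There are 200 camera calls.

## Task

The spanner left across the loading tray of the blue blasting cabinet is in the way: lay it flat on the bench. Lay the steel wedge on the tray in line with the orange flap, whole on the tray with its thin end towards the flap, let go of it, and then use the push stick to push it thin end first through the flap until all of it is well inside the chamber and the flap can shut behind it; the fingers themselves must not touch the flap. Finally draw the stick out, let the flap close, put the stick down on its flat underside on the bench, and leave the other things standing where they are.

Things in the scene. Friction and masses are not known exactly. Their poses are not given: they have to be found in the camera images.
- cabinet: Blue blasting cabinet with loading tray, fixed (place and yaw vary). Origin: at bench height, middle line, plane of the front face. +x = pushing direction, into the cabinet; y across; z up. Whole thing: x -130 to 200, y -71 to 71; top of the cabinet (x above 0) 90 mm above the bench.
- tray_mid (a point): Centre of the flat tray's top, 65 mm before the front face and 14 mm above the bench. The tray runs from x -130 to 0 (cabinet's axes), 130 mm clear between two steel lips 6 mm thick, centred on y -68 and 68, their tops 24 mm above the bench.
- chamber_mid (a point): Centre of the chamber's floor, 100 mm behind the front face, level with the tray (14 mm above the bench). The chamber is clear inside from x 8 to 192 and y -52 to 52 (cabinet's axes), under a clear window. Its opening in the front face is 66 mm wide (y -33 to 33), from the tray's top up to 66 mm above the bench, 8 mm deep.
- flap (a joint): Orange flap in the opening, 62 mm wide, hinged along its top edge 66 mm above the bench, 4 mm behind the front face, hanging to 3 mm above the tray. 0 = shut, positive = swung inward, stop at 1.45 rad; cannot swing outward. Spring: 1 N at the lower edge starts it, 2 to 3 N holds it wide open. A thing 24 mm tall is out of its swing if its near end is 43 mm or more past the front face.
- wedge: Dark steel wedge, 85 mm long (its y), 28 mm wide (its x), lying on its flat underside; about 0.19 kg. Origin: centre of the underside. The thick end (24 mm tall, an upright square face) is at +y, the thin end (4 mm) at -y; the top slopes between. It can be gripped across its 28 mm width near the middle or towards the thick end.
- wedge_heel (a point): Middle of the wedge's thick end face, 12 mm above its underside.
- wedge_tip (a point): Middle of the wedge's thin end edge, 2 mm above its underside.
- push_stick: Wooden push stick, 160 mm long (its x), 0.16 kg, lying on its flat underside. Origin: centre of the underside. Bar 18 mm wide and 26 mm tall all along, with a black rubber nose 26 mm wide and 26 mm tall whose flat face is at x = +80. A red upright grip block, 34 mm long and 22 mm wide (y), stands on the bar centred on x = -55, from 26 to 62 mm above the underside.
- stick_grip (a point): Middle of the push stick's red grip block, 45 mm above the underside: grip it here across its 22 mm width (stick's y).
- stick_nose (a point): Middle of the push stick's nose face, 135 mm ahead of the grip.
- spanner: Bright open-end spanner, 197 mm long (its y), flat, 8 mm thick at the heads (42 mm wide), with a shank 15 mm wide, 5 mm thick (1 to 6 mm above the underside) from y -64 to +58. Origin: centre of the underside. It starts resting across the two lips of the tray.
- chisel: Bystander: rusty octagonal chisel lying flat, 169 mm long (its y), 21 mm wide, 17 mm tall. Origin: centre of the underside.
- steel_block: Bystander: dark steel block, 50 x 50 mm, 38 mm tall. Origin: centre of the underside.
- brick: Bystander: buff firebrick, 69 x 93 mm (x, y), 97 mm tall. Origin: centre of the underside.
- hammer_ball: Bystander, fixed: ball-peen hammer lying on the bench, 256 mm long (its y), head 81 mm wide, 28 mm tall. Origin: centre of the underside.
Not all that is in view belongs to the job. Several things have the shape of the wedge; the one meant has the colours described above.

How it is judged:
On the way, in this order (a step that is already met when the one before it is completed fails the run):
1. the spanner is off the tray, lying on the bench (height (world z) of spanner below 0.007 m and angle between spanner's own z axis and vertical below 0.1 rad and linear speed of spanner below 0.02 m/s and not (contact force between the fingers and spanner above 0.1 N)), for 0.2 s.
2. the wedge lies on the tray in line with the flap (both ends within 20 mm of the middle line), thin end towards the flap, let go (x of wedge_heel in the frame of cabinet between -0.135 and -0.06 m and x of wedge_tip in the frame of cabinet between -0.06 and 0.02 m and y of wedge_heel in the frame of cabinet between -0.02 and 0.02 m and y of wedge_tip in the frame of cabinet between -0.02 and 0.02 m and z of wedge in the frame of cabinet below 0.018 m and linear speed of wedge below 0.02 m/s and not (contact force between the fingers and wedge above 0.1 N)), for 0.2 s.
3. the push stick pushes the wedge through the open flap (contact force between push_stick and wedge above 0.1 N and value of joint flap above 0.3 rad and x of wedge_tip in the frame of cabinet above 0.03 m and not (contact force between the fingers and wedge above 0.1 N)), for 0.1 s.
At the end, for the whole second after the job is handed in: The wedge lies at rest flat inside the chamber, thin end inward, its thick end at least 40 mm past the front face; the flap is shut (below 0.06 rad); the push stick and the spanner lie flat on the bench (not on the tray or on anything), released and at rest (x of wedge_heel in the frame of cabinet between 0.04 and 0.2 m and x of wedge_tip in the frame of cabinet between 0.1 and 0.2 m and y of wedge in the frame of cabinet between -0.055 and 0.055 m and z of wedge in the frame of cabinet below 0.02 m and value of joint flap below 0.06 rad and linear speed of each of wedge, push_stick, spanner below 0.02 m/s and height (world z) of each of push_stick, spanner below 0.007 m and angle between each of push_stick, spanner's own z axis and vertical below 0.1 rad); the robot touches nothing.
It fails at once if the fingers push on the flap (over 1 N) (contact force between the fingers and flap above 1 N).
It fails at once if the chisel, the steel block or the brick is shifted by more than 30 mm or the brick is tipped over (distance of any of chisel, steel_block, brick from where it was at the start of the episode above 0.03 m or angle between brick's own z axis and vertical above 0.4 rad).
It also fails if it takes over 72 s, if anything falls off the work surface, if the arm or the gripper's body presses on something with over 40 N, if the wrist force passes 120 N, or if a joint passes its speed limit or range.

## Working session

There is one attempt and no reset: what is moved stays moved. The work goes in short steps, Python scripts to look and compute and a tool call to move; the robot and the scene stay as the last step left them, time stands still between calls to the robot, and variables do not carry over. Pictures are saved under pics/ and viewed, at most 12 in all, crops included, and the job is handed in when it is done.

Besides the shell and the picture viewer there is one more tool, called as a command line: name --argument value ..., lists and objects as JSON in quotes. drive_tool: Moves the arm, as the interface text tells. Its arguments: {"type":"object","properties":{"moves":{"type":"array","items":{"type":"array"}},"grip_force":{"type":"number"}},"required":["moves"]}

```bash
mkdir -p pics
python3 - <<'E'
from plant import ctrl
import cv2,numpy as np
for n in("top","side"):
    c=ctrl.read_camera(n);cv2.imwrite(f"pics/{n}0.png",c["image"][:,:,::-1])
    print(n,c["fx"],c["fy"],c["cx"],c["cy"],np.round(c["R"],3).tolist(),np.round(c["t"],3).tolist())
s=ctrl.get_state();print(s)
E
```

```text
top 388.52928181842583 388.52928181842583 281.47244060266377 216.7914272783422 [[0.019, -1.0, 0.022], [-0.994, -0.021, -0.107], [0.107, -0.02, -0.994]] [-0.019, 0.544, 1.086]
side 521.1923533924429 521.1923533924429 284.86533541946653 209.54012570923814 [[0.947, -0.321, -0.015], [-0.126, -0.328, -0.936], [0.296, 0.888, -0.351]] [-0.525, 0.146, 1.398]
{'time': 0.1, 'qpos': array([ 1.06198074e+00,  2.87118856e-01,  1.57803670e+00, -3.98794678e-06,
        1.27856905e+00, -1.50027244e-01]), 'dq': array([ 0.00060792, -0.00198013, -0.00296378,  0.00019914, -0.00112415,
       -0.0017839 ]), 'joint_efforts': array([ 1.72905511e-03, -4.07301772e+01, -2.93696237e+01, -1.24588669e-04,
        3.42404630e-03,  1.91505512e-05]), 'eef_pos': array([0.23673752, 0.63153342, 0.24705428]), 'tcp_rot': array([ 1.78432832e-01,  9.83951517e-01, -1.00927457e-03, -3.43032012e-04]), 'contact_force': array([-0.09478896, -0.94217926, -0.10845884]), 'wrist_torque': array([ 0.02343326, -0.00400826, -0.04779719]), 'finger_force': 0.0, 'opening': 0.9967342257595996}
```

View pics/top0.png

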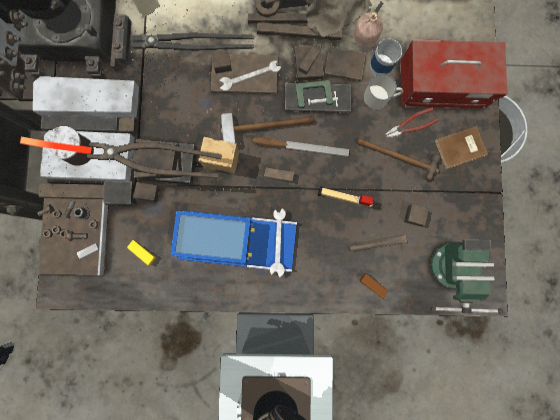

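View pics/side0.png

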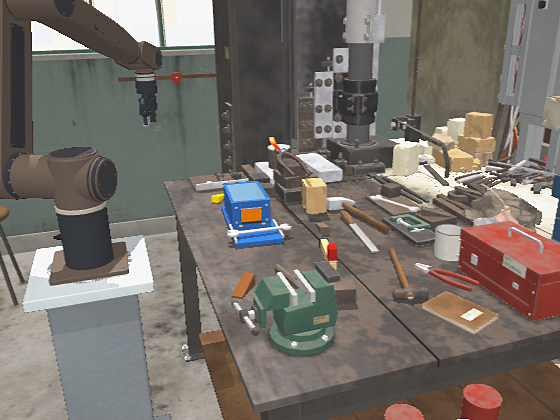

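Four wedge-shaped things in the top picture: dark (278,174), yellow (141,252), brown-orange (373,286) and light grey (87,250). The dark one fits "dark steel". The stick is at (347,197), with its red grip at the right end, and the spanner is at (279,243). I'll confirm with an enlarged crop.

```bash
cat > h.py <<'E'
from plant import ctrl
import cv2,numpy as np
def cam(n):
    c=ctrl.read_camera(n);c["K"]=np.array([[c["fx"],0,c["cx"]],[0,c["fy"],c["cy"]],[0,0,1]]);return c
def ray(c,uv):
    R=np.array(c["R"]);o=-R.T@np.array(c["t"]);d=R.T@np.linalg.inv(c["K"])@np.array([*uv,1.]);return o,d/np.linalg.norm(d)
def onz(c,uv,z):
    o,d=ray(c,uv);return o+d*(z-o[2])/d[2]
def tri(c1,u1,c2,u2):
    o1,d1=ray(c1,u1);o2,d2=ray(c2,u2)
    s=np.linalg.lstsq(np.c_[d1,-d2],o2-o1,rcond=None)[0];a=o1+s[0]*d1;b=o2+s[1]*d2
    return (a+b)/2,np.linalg.norm(a-b)
def proj(c,X):
    p=c["K"]@(np.array(c["R"])@np.array(X)+np.array(c["t"]));return p[:2]/p[2]
def crop(c,u,v,w,h,k):
    x,y=int(u-w/2),int(v-h/2);return cv2.resize(c["image"][y:y+h,x:x+w,::-1],None,fx=k,fy=k,interpolation=cv2.INTER_CUBIC)
E
python3 - <<'E'
from h import *
t=cam("top");s=cam("side")
for n,uv in dict(wedge=(278,174),stick=(347,197),block=(418,215),spL=(279,213),spR=(277,270),chis=(378,243)).items():
    X=onz(t,uv,.012);print(n,X.round(3),proj(s,X).round(0))
a=crop(t,278,215,100,120,5)[:, :]
w=proj(s,onz(t,(278,174),.012))
b=crop(s,w[0],w[1],60,60,5);b2=crop(s,255,225,60,60,5)
cv2.imwrite("pics/c1.png",np.hstack([a[:600,:490],np.vstack([b,b2])]))
E
```

```text
wedge [0.673 0.005 0.012] [321. 225.]
stick [ 0.608 -0.2    0.012] [328. 256.]
block [ 0.56  -0.409  0.012] [344. 296.]
spL [ 0.557 -0.001  0.012] [286. 231.]
spR [0.392 0.002 0.012] [231. 239.]
chis [ 0.475 -0.29   0.012] [292. 279.]
```

View pics/c1.png

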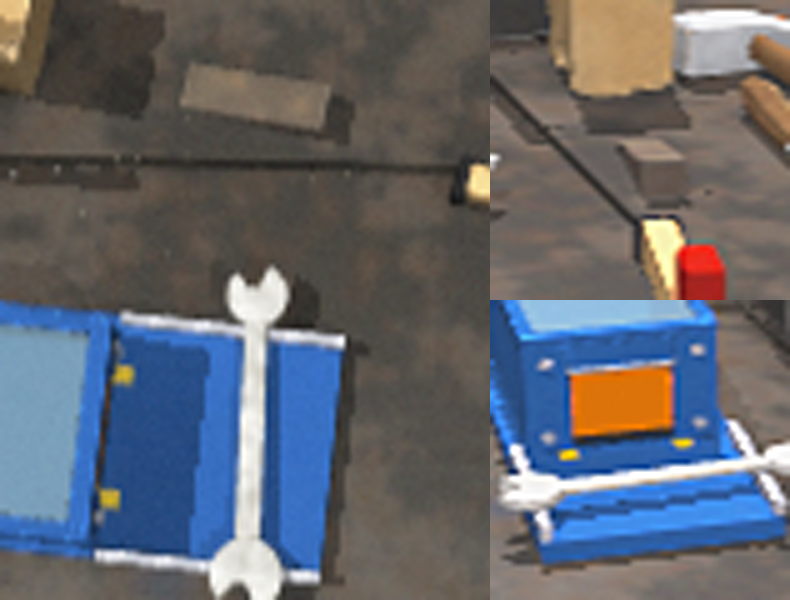

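The dark piece at top (278,174) is a plain dark steel wedge. Its thick end is on the right (-y), and the side crop shows its square face, so it is the one meant. The thin end already points +y, the same way as into the cabinet. Now to measure.

Run:
```python
from h import *
t=cam("top");s=cam("side")
T=lambda x,y:(228+(x-2)/5,155+(y-2)/5)   # crop->image
S=lambda x,y:(291+(x-492)/5,195+(y-2)/5)
S2=lambda x,y:(225+(x-492)/5,195+(y-302)/5)
p=lambda n,v:print(n,np.round(v,4))
p("heel tops tri",np.r_[tri(t,T(333,87),s,S(688,162))[0],tri(t,T(323,132),s,S(637,165))[0]])
q=[onz(t,T(*a),z) for a,z in(((333,87),.024),((323,132),.024),((190,62),.004),((180,107),.004))]
for a in q:p("wc",a)
h=(q[0]+q[1])/2;k=(q[2]+q[3])/2;p("wedge len,ang",[np.linalg.norm((k-h)[:2]),np.degrees(np.arctan2(*(k-h)[1::-1]))]);p("mid",(h+k)/2)
L=[onz(t,T(*a),.024) for a in((122,318),(345,342),(97,555),(320,578))]
for a in L:p("lip",a)
for i in(0,2):
    d=L[i]-L[i+1];p("yaw",np.degrees(np.arctan2(d[1],d[0])))
p("trayend",(L[1]+L[3])/2)
hs=cv2.cvtColor(s["image"],cv2.COLOR_RGB2HSV);m=cv2.inRange(hs,(10,180,120),(18,255,255));m[:,:225]=0;m[:195]=0;m[255:]=0;m[:,285:]=0
c=max(cv2.findContours(m,0,2)[0],key=cv2.contourArea)[:,0];r=cv2.boxPoints(cv2.minAreaRect(c));print(r.round(1).tolist())
for a in sorted(r.tolist(),key=lambda a:a[1])[:2]:p("flap top",onz(s,a,.066))
p("sp tri shank",np.r_[tri(t,T(250,545),s,S2(540,490))])if 0 else None
for a in((258,325),(253,430),(247,540)):p("shank",onz(t,T(*a),.03))
for n,cc,roi in(("top",t,(300,180,400,215)),("side",s,(310,235,345,270))):
    hv=cv2.cvtColor(cc["image"],cv2.COLOR_RGB2HSV);x0,y0,x1,y1=roi
    mk=np.zeros(hv.shape[:2],np.uint8);mr=mk.copy();mk[y0:y1,x0:x1]=cv2.inRange(hv,(15,60,150),(35,255,255))[y0:y1,x0:x1]
    mr[y0:y1,x0:x1]=(cv2.inRange(hv,(0,170,80),(6,255,255))|cv2.inRange(hv,(172,170,80),(180,255,255)))[y0:y1,x0:x1]
    for z,M in(("wood",mk),("red",mr)):
        c=max(cv2.findContours(M,0,2)[0],key=cv2.contourArea);r=cv2.minAreaRect(c);print(n,z,np.round(cv2.boxPoints(r),1).tolist())
```

```text
heel tops tri [ 0.6798 -0.0433  0.0237  0.6512 -0.0373  0.0241]
wc [ 0.677  -0.0424  0.024 ]
wc [ 0.6501 -0.037   0.024 ]
wc [0.6946 0.042  0.004 ]
wc [0.6672 0.0473 0.004 ]
wedge len,ang [ 0.0861 78.3583]
mid [0.6722 0.0025 0.014 ]
lip [0.5386 0.0771 0.024 ]
lip [ 0.5274 -0.0517  0.024 ]
lip [0.4029 0.0876 0.024 ]
lip [ 0.3923 -0.0395  0.024 ]
yaw 85.0479
yaw 85.2256
trayend [ 0.4599 -0.0456  0.024 ]
[[241.0, 209.0], [260.0, 209.0], [260.0, 221.0], [241.0, 221.0]]
flap top [0.4453 0.0915 0.066 ]
flap top [0.4995 0.0707 0.066 ]
shank [ 0.5356 -0.0012  0.03  ]
shank [4.754e-01 4.000e-04 3.000e-02]
shank [0.413  0.0026 0.03  ]
top wood [[320.6000061035156, 193.60000610351562], [322.20001220703125, 187.3000030517578], [358.3999938964844, 196.39999389648438], [356.79998779296875, 202.6999969482422]]
top red [[358.29998779296875, 202.8000030517578], [360.5, 193.89999389648438], [373.20001220703125, 197.10000610351562], [371.0, 206.0]]
side wood [[320.0, 239.0], [327.6000061035156, 238.1999969482422], [330.0, 259.70001220703125], [322.3999938964844, 260.5]]
side red [[327.0, 244.0], [336.0, 244.0], [336.0, 260.0], [327.0, 260.0]]
```

Run:
```python
from h import *
t=cam("top");s=cam("side")
a=crop(t,347,197,80,60,5);b=crop(s,328,252,80,60,5)
cv2.imwrite("pics/c2.png",np.hstack([a,b]))
```

```text
(no output)
```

View pics/c2.png

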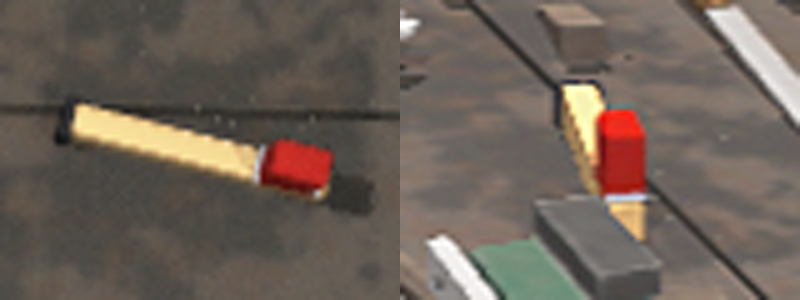

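```bash
cat >> h.py <<'E'
def go(P,ang):
    s=ctrl.get_state();from scipy.spatial.transform import Rotation as R
    M=R.from_quat(s["tcp_rot"]).as_matrix();a=np.arctan2(M[1,1],M[0,1]);da=(np.radians(ang)-a+np.pi/2)%np.pi-np.pi/2
    y=np.r_[np.cos(a+da),np.sin(a+da),0];z=np.r_[0,0,-1.];B=np.c_[np.cross(y,z),y,z]
    print("pos",s["eef_pos"].round(4),"yang",np.degrees(a).round(1),"tilt",np.degrees(np.arccos(-M[2,2])).round(2),"turn z",round(-da,3),"shift after turn",(B.T@(np.array(P)-s["eef_pos"])).round(4),"t",s["time"])
E
python3 - <<'E'
from h import *
t=cam("top");s=cam("side")
f=lambda u,v:onz(t,(u,v),.026)
a,b=f((320.6+322.2)/2,(193.6+187.3)/2),f(357.6,199.5);d=b-a
print("stick",a,b,np.degrees(np.arctan2(d[1],d[0]))-180+360)
C=lambda x,y:(307+(x-2)/5,167+(y-2)/5);D=lambda x,y:(288+(x-402)/5,222+(y-2)/5)
for n,u,v in(("back far",(333,147),(641,116)),("back near",(325,192),(603,119))):print(n,tri(t,C(*u),s,D(*v)),onz(t,C(*u),.062))
print("nose tops",f(*C(75,101)),f(*C(63,143)))
go((0.475,0.0005,0.12),95.1-5)
E
```

```text
stick [ 0.62377839 -0.12230959  0.026     ] [ 0.59955685 -0.22799501  0.026     ] 77.09157966719312
back far (array([ 0.60308102, -0.26177563,  0.07153241]), np.float64(0.0003668149143702349)) [ 0.6048551  -0.26431354  0.062     ]
back near (array([ 0.58053227, -0.25826967,  0.07128795]), np.float64(0.005650135202768791)) [ 0.57915414 -0.25963457  0.062     ]
nose tops [ 0.63455702 -0.12280536  0.026     ] [ 0.609656   -0.11602045  0.026     ]
pos [0.237  0.632  0.2483] yang 69.4 tilt 0.01 turn z -0.361 shift after turn [-0.2369 -0.6319  0.1283] t 0.5
```

drive_tool --moves '[[[0,0,-0.164],[0,0,0],0.05],[[0,0,-0.164],[0,0,0],0.05],[[0,0,0],[-0.02,-0.048,0],0.05],[[0,0,0],[-0.02,-0.048,0],0.05],[[0,0,0],[-0.02,-0.048,0],0.05]]'

```text
time: 1.12
eef_pos: [0.2929, 0.4849, 0.2484]
tcp_rot: [0.015, 1.0, 0.0, 0.0]
contact_force: [0.2, 0.3, -0.3]
opening: 0.586
finger_force: 0.0
```

drive_tool --moves '[[[0,0,0],[-0.02,-0.048,0],0.05],[[0,0,0],[-0.02,-0.048,0],0.05],[[0,0,0],[-0.02,-0.048,0],0.05],[[0,0,0],[-0.02,-0.048,0],0.05],[[0,0,0],[-0.02,-0.048,0],0.05]]'

```text
time: 1.75
eef_pos: [0.3855, 0.2417, 0.2488]
tcp_rot: [0.015, 1.0, 0.0, 0.001]
contact_force: [0.4, 0.1, 0.1]
opening: 0.587
finger_force: 0.0
```

drive_tool --moves '[[[0,0,0],[-0.02,-0.048,0.02],0.05],[[0,0,0],[-0.02,-0.048,0.02],0.05],[[0,0,0],[-0.02,-0.048,0.02],0.05],[[0,0,0],[-0.02,-0.048,0.02],0.05],[[0,0,0],[0,0,0.02],0.05]]'

```text
time: 2.38
eef_pos: [0.4606, 0.0458, 0.1485]
tcp_rot: [0.018, 1.0, -0.0, 0.001]
contact_force: [-0.1, 0.7, -0.5]
opening: 0.586
finger_force: 0.0
```

Run:
```python
from h import *
go((0.475,0.0005,0.040),88.2)
```

```text
pos [0.4606 0.0458 0.1485] yang 87.9 tilt 0.12 turn z -0.005 shift after turn [-0.0158 -0.0448  0.1085] t 2.375
```

drive_tool --moves '[[[0,0,0],[-0.016,-0.045,0],0.05],[[0,0,0],[0,0,0.04],0.05],[[0,0,0],[0,0,0.02],0.05],[[0,0,0],[0,0,0],0.05]]'

```text
time: 2.88
eef_pos: [0.4724, 0.0035, 0.0868]
tcp_rot: [0.016, 1.0, 0.0, -0.002]
contact_force: [-0.3, 0.3, 0.5]
opening: 0.586
finger_force: 0.0
```

Run:
```python
from h import *
go((0.475,0.0005,0.040),88.2)
t=cam("top");s=cam("side")
print(tri(t,(228+(258-2)/5,155+(322-2)/5),s,(225+(753-492)/5,195+(463-302)/5)),tri(t,(228+(247-2)/5,155+(543-2)/5),s,(225+(562-492)/5,195+(487-302)/5)))
cv2.imwrite("pics/c3.png",np.hstack([crop(t,285,215,90,120,4),crop(s,255,215,90,120,4)]))
```

```text
pos [0.4724 0.0035 0.0868] yang 88.2 tilt 0.23 turn z 0.0 shift after turn [-0.0027 -0.0029  0.0468] t 2.875
(array([ 5.34209757e-01, -3.52326465e-04,  2.89791272e-02]), np.float64(0.006606243761901084)) (array([0.41314937, 0.00213117, 0.03019526]), np.float64(0.003686610311453951))
```

View pics/c3.png

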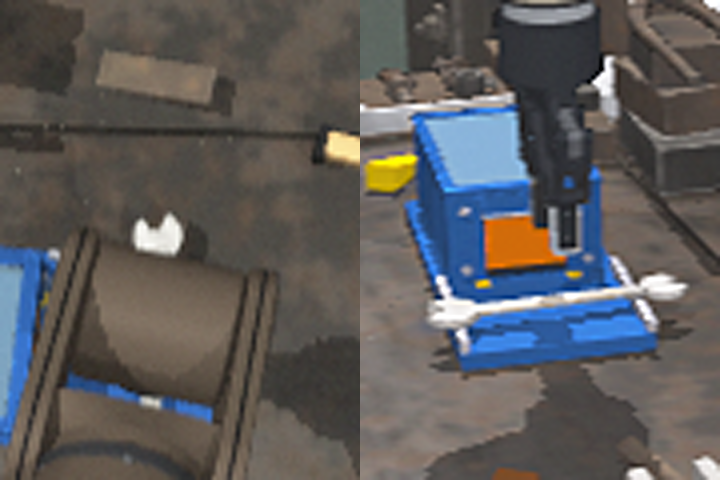

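The gripper hangs over the middle of the spanner shank. The shank top triangulates to about z = 0.030, as the text says.

drive_tool --moves '[[[0,0,0],[-0.002,-0.003,0.03],0.05],[[0,0,0],[0,0,0.017],0.05],[[0,0,0],[0,0,0],0.05],[[0,0,0],[0,0,0],0.0],[[0,0,0],[0,0,0],0.0]]' --grip_force 40

```text
time: 3.6
eef_pos: [0.4765, 0.0004, 0.0424]
tcp_rot: [0.015, 1.0, -0.0, 0.001]
contact_force: [-0.8, -3.4, 6.3]
opening: 0.169
finger_force: 13.1
```

drive_tool --moves '[[[0,0,0],[0,0,0],0.0],[[0,0,0],[0,0,0],0.0],[[0,0,0],[0,0,-0.01],0.0],[[0,0,0],[0,0,-0.02],0.0],[[0,0,0],[0,0,0],0.0]]'

```text
time: 4.22
eef_pos: [0.4767, 0.0001, 0.0727]
tcp_rot: [0.015, 1.0, -0.0, 0.002]
contact_force: [-0.4, -1.1, -2.0]
opening: 0.152
finger_force: 39.2
```

drive_tool --moves '[[[0,0,0],[0,-0.04,0],0.0],[[0,0,0],[0,-0.045,0],0.0],[[0,0,0],[0,-0.04,0],0.0],[[0,0,0],[0,0,0.03],0.0],[[0,0,0],[0,0,0.015],0.0]]'

```text
time: 4.85
eef_pos: [0.4701, -0.1243, 0.0241]
tcp_rot: [0.016, 1.0, 0.001, -0.002]
contact_force: [-0.2, 0.3, -2.8]
opening: 0.153
finger_force: 39.4
```

drive_tool --moves '[[[0,0,0],[0,0,0.006],0.0],[[0,0,0],[0,0,0],0.0]]'

```text
time: 5.1
eef_pos: [0.4719, -0.1241, 0.0202]
tcp_rot: [0.015, 1.0, 0.0, -0.0]
contact_force: [-0.5, 0.1, -1.8]
opening: 0.155
finger_force: 39.4
```

drive_tool --moves '[[[0,0,0],[0,0,0],0.04],[[0,0,0],[0,0,0],0.04],[[0,0,0],[0,0,-0.02],0.05],[[0,0,0],[0,0,-0.03],0.05],[[0,0,0],[0,0,-0.05],0.05]]'

```text
time: 5.72
eef_pos: [0.4707, -0.1239, 0.1201]
tcp_rot: [0.015, 1.0, 0.001, -0.002]
contact_force: [0.9, -0.6, 0.2]
opening: 0.584
finger_force: 0.0
```

drive_tool --moves '[[[0,0,0.174],[0,0,-0.02],0.06],[[0,0,0.174],[0,0,0],0.06],[[0,0,0.174],[0,0,0],0.06],[[0,0,0.174],[0,0,0],0.06],[[0,0,0.174],[0,0,0],0.06]]'

```text
time: 6.35
eef_pos: [0.472, -0.1245, 0.1408]
tcp_rot: [0.438, 0.899, -0.0, 0.001]
contact_force: [-0.7, 0.8, 0.6]
opening: 0.704
finger_force: 0.0
```

drive_tool --moves '[[[0,0,0.174],[0,0,0],0.06],[[0,0,0.174],[0,0,0],0.06],[[0,0,0.174],[0,0,0],0.06],[[0,0,0.174],[0,0,0],0.06],[[0,0,0.174],[0,0,0],0.06]]'

```text
time: 6.98
eef_pos: [0.472, -0.1245, 0.1407]
tcp_rot: [0.776, 0.631, 0.0, 0.0]
contact_force: [0.7, -0.1, 0.6]
opening: 0.7
finger_force: 0.0
```

Run:
```python
from h import *
go((0.671,-0.003,0.06),-11.6)
s=cam("side");cv2.imwrite("pics/c4.png",crop(s,265,230,180,140,4))
```

```text
pos [ 0.472  -0.1245  0.1407] yang -11.8 tilt 0.05 turn z -0.003 shift after turn [0.1591 0.1705 0.0807] t 6.975
```

View pics/c4.png

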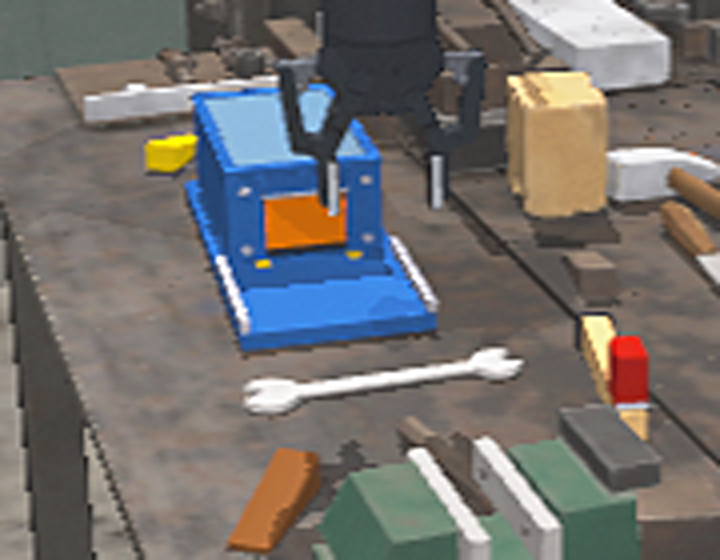

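The spanner lies flat on the bench at crop (385,380), clear of the tray. Next is the wedge.

drive_tool --moves '[[[0,0,0],[0.031,0.034,0],0.06],[[0,0,0],[0.031,0.034,0],0.06],[[0,0,0],[0.031,0.034,0],0.06],[[0,0,0],[0.031,0.034,0],0.06],[[0,0,0],[0.031,0.034,0.03],0.06]]'

```text
time: 7.65
eef_pos: [0.6731, -0.0059, 0.1138]
tcp_rot: [0.773, 0.634, 0.003, 0.003]
contact_force: [0.9, -1.0, 0.5]
opening: 0.701
finger_force: 0.0
```

drive_tool --moves '[[[0,0,0],[0,0,0.03],0.06],[[0,0,0],[0,0,0],0.06]]'

```text
time: 7.9
eef_pos: [0.6671, -0.0056, 0.0768]
tcp_rot: [0.773, 0.634, -0.002, -0.003]
contact_force: [-0.2, 0.1, 0.0]
opening: 0.702
finger_force: 0.0
```

Run:
```python
from h import *
go((0.670,-0.007,0.021),-11.6)
s=cam("side");cv2.imwrite("pics/c5.png",crop(s,321,215,80,80,7))
```

```text
pos [ 0.6671 -0.0056  0.0768] yang -11.3 tilt 0.4 turn z 0.005 shift after turn [-0.0008  0.0032  0.0558] t 7.9
```

View pics/c5.png

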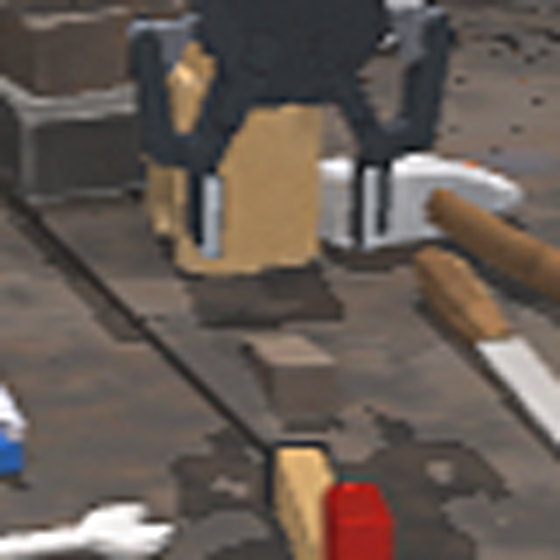

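The fingers at crop (210,250) and (372,240) straddle the dark wedge at (291,370), centred. Descend and grip.

drive_tool --moves '[[[0,0,0],[0,0.002,0.03],0.06],[[0,0,0],[0,0,0.025],0.06],[[0,0,0],[0,0,0],0.06],[[0,0,0],[0,0,0],0.02],[[0,0,0],[0,0,0],0.02]]' --grip_force 50

```text
time: 8.57
eef_pos: [0.6727, -0.0072, 0.0283]
tcp_rot: [0.774, 0.633, 0.001, 0.001]
contact_force: [4.0, -1.2, 0.2]
opening: 0.305
finger_force: 49.9
```

drive_tool --moves '[[[0,0,0],[0,0,0],0.01],[[0,0,0],[0,0,0],0.01],[[0,0,0],[0,0,-0.02],0.01],[[0,0,0],[0,0,-0.04],0.01],[[0,0,0],[0,0,-0.01],0.01]]'

```text
time: 9.2
eef_pos: [0.6733, -0.0071, 0.0996]
tcp_rot: [0.774, 0.633, 0.002, 0.003]
contact_force: [0.0, -0.7, -1.7]
opening: 0.302
finger_force: 49.5
```

Run:
```python
from h import *
go((0.465,0.004,0.06),-4.9)
```

```text
pos [ 0.6733 -0.0071  0.0996] yang -11.5 tilt 0.4 turn z -0.114 shift after turn [-0.0068 -0.2085  0.0396] t 9.2
```

drive_tool --moves '[[[0,0,-0.114],[0,0,0],0.01],[[0,0,0],[-0.002,-0.05,0],0.01],[[0,0,0],[-0.002,-0.055,0],0.01],[[0,0,0],[-0.002,-0.055,0],0.01],[[0,0,0],[-0.001,-0.049,0],0.01]]'

```text
time: 9.82
eef_pos: [0.4597, 0.0045, 0.0944]
tcp_rot: [0.737, 0.676, -0.001, -0.001]
contact_force: [0.1, -0.5, -0.5]
opening: 0.299
finger_force: 49.6
```

drive_tool --moves '[[[0,0,0],[0,0,0.02],0.01],[[0,0,0],[0,0,0],0.01],[[0,0,0],[0,0,0],0.01]]'

```text
time: 10.2
eef_pos: [0.4631, 0.004, 0.0758]
tcp_rot: [0.737, 0.676, 0.0, 0.0]
contact_force: [0.0, 0.2, -1.3]
opening: 0.309
finger_force: 49.7
```

Run:
```python
from h import *
go((0.464,0.003,0.043),-4.9)
s=cam("side");cv2.imwrite("pics/c6.png",crop(s,260,215,80,80,7))
```

```text
pos [0.4631 0.004  0.0758] yang -4.9 tilt 0.04 turn z -0.001 shift after turn [-0.0009  0.001   0.0328] t 10.2
```

View pics/c6.png

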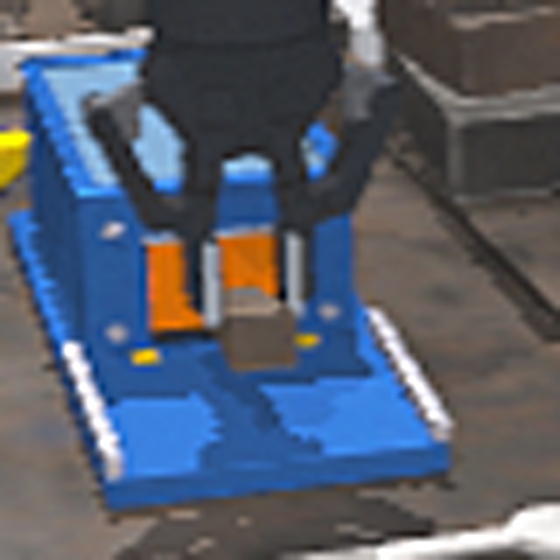

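The wedge is held straight over the middle of the tray, with its heel face at crop (260,340) and its thin end towards the flap. Lower and release.

drive_tool --moves '[[[0,0,0],[0,0,0.015],0.01],[[0,0,0],[0,0,0.015],0.01],[[0,0,0],[0,0,0],0.01],[[0,0,0],[0,0,0],0.01]]'

```text
time: 10.75
eef_pos: [0.4622, 0.0042, 0.0449]
tcp_rot: [0.737, 0.676, -0.0, -0.0]
contact_force: [-0.6, 0.1, -0.7]
opening: 0.303
finger_force: 49.7
```

drive_tool --moves '[[[0,0,0],[0,0,0.002],0.01],[[0,0,0],[0,0,0],0.01],[[0,0,0],[0,0,0],0.045],[[0,0,0],[0,0,0],0.045],[[0,0,0],[0,0,0],0.045]]'

```text
time: 11.38
eef_pos: [0.4626, 0.0041, 0.0436]
tcp_rot: [0.737, 0.676, 0.0, 0.0]
contact_force: [0.5, 0.2, -1.0]
opening: 0.528
finger_force: 0.0
```

drive_tool --moves '[[[0,0,0],[0,0,-0.02],0.045],[[0,0,0],[0,0,-0.04],0.045],[[0,0,0],[0,0,-0.05],0.045],[[0,0,0.14],[0,0,-0.02],0.06],[[0,0,0],[0,0,0],0.06]]'

```text
time: 12.0
eef_pos: [0.4636, 0.0039, 0.1754]
tcp_rot: [0.782, 0.623, 0.002, 0.002]
contact_force: [0.5, 0.6, -0.4]
opening: 0.704
finger_force: 0.0
```

Run:
```python
from h import *
go((0.592,-0.252,0.10),-12.9)
```

```text
pos [0.4636 0.0039 0.1754] yang -12.9 tilt 0.28 turn z 0.001 shift after turn [-0.2208  0.1823  0.0754] t 12.0
```

drive_tool --moves '[[[0,0,0],[-0.037,0.03,0],0.06],[[0,0,0],[-0.037,0.03,0],0.06],[[0,0,0],[-0.037,0.031,0],0.06],[[0,0,0],[-0.037,0.031,0],0.06],[[0,0,0],[-0.037,0.031,0],0.06]]'

```text
time: 12.62
eef_pos: [0.5696, -0.2114, 0.1707]
tcp_rot: [0.782, 0.624, -0.001, -0.002]
contact_force: [1.0, 0.1, 0.3]
opening: 0.704
finger_force: 0.0
```

drive_tool --moves '[[[0,0,0],[-0.036,0.03,0.03],0.06],[[0,0,0],[0,0,0.03],0.06],[[0,0,0],[0,0,0],0.06],[[0,0,0],[0,0,0],0.06]]'

```text
time: 13.12
eef_pos: [0.591, -0.2518, 0.1131]
tcp_rot: [0.782, 0.623, -0.0, -0.0]
contact_force: [-0.0, 0.6, 0.1]
opening: 0.702
finger_force: 0.0
```

Run:
```python
from h import *
go((0.592,-0.252,0.045),-12.9)
t=cam("top");s=cam("side");cv2.imwrite("pics/c7.png",np.vstack([crop(t,280,243,100,60,5),np.hstack([crop(s,325,235,50,60,5),crop(s,257,225,50,60,5)])]))
```

```text
pos [ 0.591  -0.2518  0.1131] yang -12.9 tilt 0.05 turn z 0.001 shift after turn [-0.      0.0011  0.0681] t 13.125
```

View pics/c7.png

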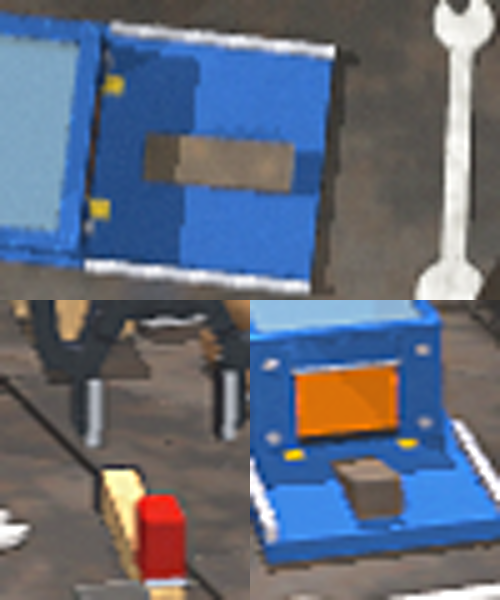

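The wedge lies straight on the tray, crop (147,157) to (294,168), close to the midline and thin end to the flap. The fingers straddle the red block. Grip the stick.

drive_tool --moves '[[[0,0,0],[0,0.001,0.03],0.06],[[0,0,0],[0,0,0.03],0.06],[[0,0,0],[0,0,0.006],0.06],[[0,0,0],[0,0,0],0.06],[[0,0,0],[0,0,0],0.01]]' --grip_force 90

```text
time: 13.85
eef_pos: [0.5933, -0.2531, 0.0495]
tcp_rot: [0.782, 0.623, 0.001, 0.002]
contact_force: [-0.5, 0.9, 0.7]
opening: 0.502
finger_force: 0.0
```

drive_tool --moves '[[[0,0,0],[0,0,0],0.005],[[0,0,0],[0,0,0],0.005],[[0,0,0],[0,0,0],0.005],[[0,0,0],[0,0,-0.02],0.005],[[0,0,0],[0,0,0],0.005]]'

```text
time: 14.48
eef_pos: [0.5931, -0.2531, 0.0692]
tcp_rot: [0.782, 0.623, 0.001, 0.002]
contact_force: [0.0, -0.7, -2.6]
opening: 0.239
finger_force: 88.2
```

Run:
```python
from h import *
d=np.r_[np.cos(np.radians(85.1)),np.sin(np.radians(85.1))];o=np.array([.471,.083])
p=o+d*(-.1125-.02-.135);print(p);go((*p,.064),-4.9)
s=cam("side");hv=cv2.cvtColor(s["image"],cv2.COLOR_RGB2HSV);print(hv.shape)
```

```text
[ 0.44815097 -0.18352237]
pos [ 0.5931 -0.2531  0.0692] yang -12.9 tilt 0.19 turn z -0.14 shift after turn [ 0.057  -0.1503  0.0052] t 14.475
(420, 560, 3)
```

drive_tool --moves '[[[0,0,-0.14],[0,0,0],0.005],[[0,0,0],[0,-0.05,0],0.005],[[0,0,0],[0,-0.05,0],0.005],[[0,0,0],[0,-0.05,0],0.005],[[0,0,0],[0,0,0],0.005]]'

```text
time: 15.15
eef_pos: [0.4382, -0.2373, 0.065]
tcp_rot: [0.737, 0.675, -0.001, -0.003]
contact_force: [1.3, 0.8, -2.3]
opening: 0.243
finger_force: 88.7
```

drive_tool --moves '[[[0,0,0],[0.03,0,0],0.005],[[0,0,0],[0.015,0,0],0.005],[[0,0,0],[0,0,0.002],0.005],[[0,0,0],[0,0,0],0.005]]'

```text
time: 15.65
eef_pos: [0.447, -0.1951, 0.0652]
tcp_rot: [0.737, 0.676, -0.0, 0.0]
contact_force: [-0.5, 0.5, -1.7]
opening: 0.246
finger_force: 88.7
```

Run:
```python
from h import *
go((.4482,-.1835,.0655),-4.9)
t=cam("top");s=cam("side");cv2.imwrite("pics/c8.png",np.hstack([crop(t,300,243,90,120,4),crop(s,257,230,90,120,4)]))
```

```text
pos [ 0.447  -0.1951  0.0652] yang -4.9 tilt 0.03 turn z 0.0 shift after turn [ 0.0117  0.0002 -0.0003] t 15.65
```

View pics/c8.png

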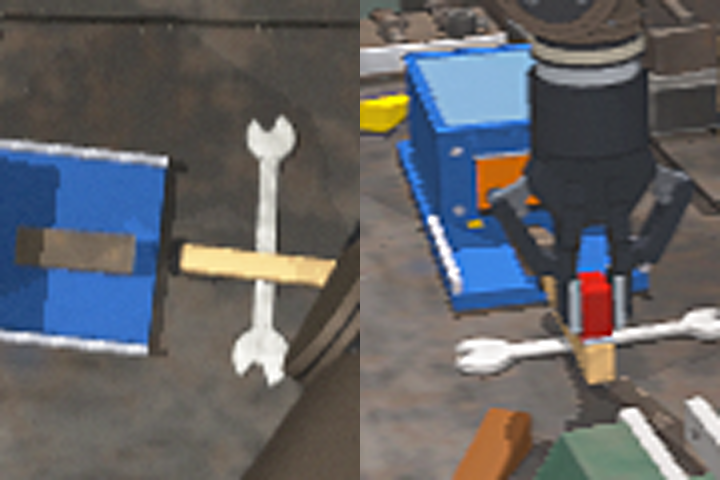

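The stick nose at crop (176,256) is in line with the wedge heel at (134,253), with a gap of about 29 mm. Push.

drive_tool --moves '[[[0,0,0],[0.02,0,-0.001],0.005],[[0,0,0],[0.015,0,0],0.005],[[0,0,0],[0.015,0,0],0.005],[[0,0,0],[0.015,0,0],0.005],[[0,0,0],[0.015,0,0],0.005]]'

```text
time: 16.38
eef_pos: [0.4538, -0.1144, 0.0667]
tcp_rot: [0.737, 0.676, -0.0, 0.001]
contact_force: [-0.1, -3.2, -0.3]
opening: 0.244
finger_force: 88.9
```

drive_tool --moves '[[[0,0,0],[0.015,0,0],0.005],[[0,0,0],[0.015,0,0],0.005],[[0,0,0],[0.01,0,0],0.005],[[0,0,0],[0.01,0,0],0.005],[[0,0,0],[0.01,0,0],0.005]]'

```text
time: 17.0
eef_pos: [0.4587, -0.0549, 0.0664]
tcp_rot: [0.737, 0.676, -0.0, 0.0]
contact_force: [-1.1, -4.2, 0.7]
opening: 0.241
finger_force: 88.9
```

Run:
```python
from h import *
go((.4653,.005,.0665),-4.9)
t=cam("top");s=cam("side");cv2.imwrite("pics/c9.png",np.hstack([crop(t,260,243,100,120,4),crop(s,257,230,90,120,4)]))
```

```text
pos [ 0.4587 -0.0549  0.0664] yang -4.9 tilt 0.02 turn z -0.001 shift after turn [ 0.0602  0.0015 -0.0001] t 17.0
```

View pics/c9.png

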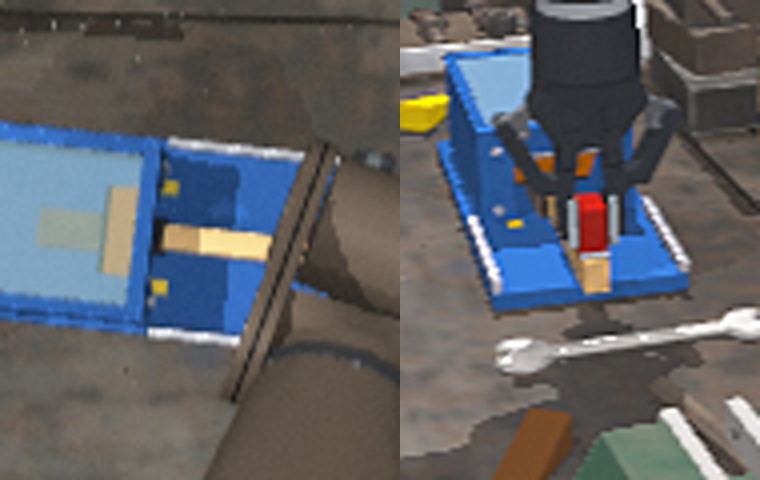

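The flap is swung open and the wedge shows through the window at crop (40-130,230), straight. About 62 mm remain.

drive_tool --moves '[[[0,0,0],[0.013,0,0],0.005],[[0,0,0],[0.013,0,0],0.005],[[0,0,0],[0.013,0,0],0.005],[[0,0,0],[0.013,0,0],0.005],[[0,0,0],[0.008,0,0],0.005]]'

```text
time: 17.73
eef_pos: [0.4633, 0.0057, 0.0659]
tcp_rot: [0.737, 0.676, -0.0, -0.001]
contact_force: [-0.5, -3.6, -2.0]
opening: 0.245
finger_force: 88.7
```

drive_tool --moves '[[[0,0,0],[0.004,0,0],0.005],[[0,0,0],[0,0,0],0.005]]'

```text
time: 17.98
eef_pos: [0.4635, 0.0094, 0.0658]
tcp_rot: [0.737, 0.676, 0.0, -0.001]
contact_force: [-0.2, 0.7, -4.3]
opening: 0.243
finger_force: 88.4
```

drive_tool --moves '[[[0,0,0],[-0.02,0,0],0.005],[[0,0,0],[-0.03,0,0],0.005],[[0,0,0],[-0.03,0,0],0.005],[[0,0,0],[-0.03,0,0],0.005],[[0,0,0],[-0.03,0,0],0.005]]'

```text
time: 18.6
eef_pos: [0.4521, -0.1316, 0.0665]
tcp_rot: [0.737, 0.676, 0.001, -0.0]
contact_force: [0.1, -0.6, -2.3]
opening: 0.244
finger_force: 89.4
```

drive_tool --moves '[[[0,0,0],[-0.04,0,0],0.005],[[0,0,0],[-0.045,0,0],0.005],[[0,0,0],[-0.03,0,0],0.005],[[0,0,0],[0,0,0],0.005]]'

```text
time: 19.1
eef_pos: [0.4425, -0.2475, 0.0668]
tcp_rot: [0.738, 0.674, 0.001, 0.001]
contact_force: [0.9, 1.0, -1.8]
opening: 0.241
finger_force: 89.4
```

Run:
```python
from h import *
go((.592,-.252,.07),-12.9)
t=cam("top");s=cam("side");cv2.imwrite("pics/c10.png",np.hstack([crop(t,250,243,90,120,4),crop(s,257,225,90,120,4)]))
hv=cv2.cvtColor(s["image"],cv2.COLOR_RGB2HSV)[195:235,235:275];print("orange px",(cv2.inRange(hv,(10,180,100),(18,255,255))>0).sum())
```

```text
pos [ 0.4425 -0.2475  0.0668] yang -5.2 tilt 0.1 turn z 0.135 shift after turn [ 0.029   0.1467 -0.0032] t 19.1
orange px 191
```

View pics/c10.png

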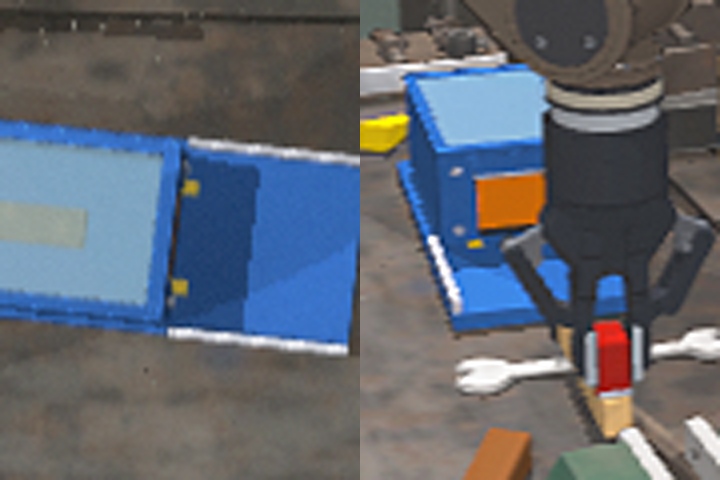

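The wedge lies inside at crop (0-85,225) with its heel well clear, and the flap is shut with its full orange face showing. Put the stick back where it lay.

drive_tool --moves '[[[0,0,0],[0,0,-0.03],0.005],[[0,0,0.135],[0,0,0],0.005],[[0,0,0],[0.007,0.036,0],0.005],[[0,0,0],[0.007,0.037,0],0.005],[[0,0,0],[0.007,0.037,0],0.005]]'

```text
time: 19.82
eef_pos: [0.5552, -0.2473, 0.096]
tcp_rot: [0.78, 0.625, 0.0, -0.001]
contact_force: [-0.1, -0.7, -1.4]
opening: 0.242
finger_force: 89.4
```

drive_tool --moves '[[[0,0,0],[0.007,0.037,0],0.005],[[0,0,0],[0,0,0.025],0.005],[[0,0,0],[0,0,0.01],0.005],[[0,0,0],[0,0,0],0.005],[[0,0,0],[0,0,0],0.005]]'

```text
time: 20.45
eef_pos: [0.5918, -0.2504, 0.0621]
tcp_rot: [0.781, 0.625, 0.0, 0.0]
contact_force: [-0.5, -0.3, -1.2]
opening: 0.247
finger_force: 89.4
```

Lower by 12.5 mm more, towards the grasp height of 0.0495, then release.

drive_tool --moves '[[[0,0,0],[0,0,0.008],0.005],[[0,0,0],[0,0,0.004],0.005],[[0,0,0],[0,0,0.001],0.005],[[0,0,0],[0,0,0],0.005],[[0,0,0],[0,0,0],0.005]]'

```text
time: 21.08
eef_pos: [0.5921, -0.251, 0.0493]
tcp_rot: [0.781, 0.625, 0.0, 0.0]
contact_force: [-1.6, -1.6, 6.0]
opening: 0.244
finger_force: 90.6
```

Touching the bench (force up to +6 N). Release and rise.

drive_tool --moves '[[[0,0,0],[0,0,0],0.04],[[0,0,0],[0,0,0],0.05],[[0,0,0],[0,0,0],0.05],[[0,0,0],[0,0,-0.02],0.05],[[0,0,0],[0,0,-0.03],0.05]]'

```text
time: 21.7
eef_pos: [0.5913, -0.2501, 0.0988]
tcp_rot: [0.781, 0.625, -0.0, -0.001]
contact_force: [1.2, -1.0, -0.1]
opening: 0.586
finger_force: 0.0
```

drive_tool --moves '[[[0,0,0],[0,0,-0.05],0.05],[[0,0,0],[0,0,-0.05],0.05],[[0,0,0],[0,0,0],0.05],[[0,0,0],[0,0,0],0.05]]'

```text
time: 22.2
eef_pos: [0.5917, -0.2504, 0.1992]
tcp_rot: [0.781, 0.625, 0.0, 0.001]
contact_force: [0.0, -0.1, -2.0]
opening: 0.586
finger_force: 0.0
```

Run:
```python
from h import *
s=cam("side");hv=cv2.cvtColor(s["image"],cv2.COLOR_RGB2HSV)
def box(lo,hi,x0,y0,x1,y1):
    m=cv2.inRange(hv[y0:y1,x0:x1],lo,hi);c=max(cv2.findContours(m,0,2)[0],key=cv2.contourArea);x,y,w,h=cv2.boundingRect(c);return x+x0,y+y0,w,h
print("flap (before 241,209,19,12)",box((10,180,120),(18,255,255),225,195,285,240))
print("red (before 327,244,9,16)",box((0,170,80),(6,255,255),300,230,350,275))
print("wood (before 320..330,238..260)",box((15,60,150),(35,255,255),310,230,345,270))
```

```text
flap (before 241,209,19,12) (241, 209, 20, 13)
red (before 327,244,9,16) (326, 244, 10, 16)
wood (before 320..330,238..260) (319, 239, 9, 22)
```

The flap looks as it did at the start, and the stick stands upright where it first lay. Hand in.

```bash
python3 -c "
from plant import ctrl
print(ctrl.sign_off())"
```

```text
the job is handed in; nothing more can be done
None
```

I handed the job in at about 22 s; no verdict came back, but in the camera images the wedge is inside the chamber thin end first, the flap is shut, and the spanner and push stick lie flat on the bench.

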